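Tighten a cam vice with its square T-key

ROBOT

A 6-joint arm with a two-finger parallel gripper is mounted at the origin on a cart in front of the work surface, level with it; the furniture and walls round the work are solid. World frame = base frame: x ahead of the robot, y to its left, z up, the work surface at z = 0. Lengths are in m, angles in rad, forces in N, time in s.
With the tool pointing down it reaches from about 0.3 to 0.75 m from the base axis. Payload 8.5 kg.
Tool frame: the origin (TCP) lies at the very end of the fingers, on their centre line; the grasp point (between the pads) lies 19 mm behind it; z points along the fingers, y is the line along which they close (so a half turn about z gives the same grasp; the last joint's range is limited). The gripper opens to 85 mm and grips with 20 to 120 N. Pads are 22 mm wide; open, the fingers measure 114 mm over their backs; the gripper's body (76 mm by 85 mm) begins 54 mm behind the grasp point. The pads swing forward as they close: fully open they stand 13 mm farther back than shut.
Start: joints at [1.051, 0.381, 1.297, -0, 1.464, -0.215], TCP at [0.165, 0.525, 0.203] pointing down, gripper open.
Joint ranges: [-3.11, 3.11], [-0.89, 2.33], [0.22, 2.48], [-1.42, 4.56], [0.17, 2.85], [-2.88, 2.88]. Speed limits (rad/s): [2.39, 2.39, 3.14, 3.14, 3.14, 3.14].

INTERFACE

Orientations are given as a rotation vector (axis times angle).
In Python, from cell import * gives the robot as it stands.
- The arm moves only by the tool step_arm, never from a script. Its arguments are lists of equal length, an entry for each row: "offset": the shift along the tool's x, y, z each as a share of 250 mm, from -1 to 1, a list of three; "turn": the turn, a rotation vector about the tool's x, y, z each as a share of pi/4 rad, from -1 to 1, a list of three; "grip": the closure, from -1 (fully open) to 1 (shut). A call has 1 to 5 rows; each row is the pose to reach, as a shift and turn from the pose commanded when the call began, along the tool's axes at that moment; what a row does not reach only later rows make up. A row lasts 1/12 s, in which the tool goes at most 41.7 mm and 7.16 degrees, less where a joint would pass 70% of its speed; a pose out of reach is approached as far as the arm can. A call with a number of a shift or a turn outside -1 to 1 is refused whole. A call with a gripper value outside its range is refused whole. The fingers move at their own pace and stop on an object; "grip_force" is the grip in N (left out, the last holds). Time passes only in rows, so rows that repeat a pose let the fingers close. It gives the time, the measured TCP pose, the force, the opening and the grip force at its end, in the units of the state.
- observe(): the state, without advancing time (a new reading comes with each control period).
- camera(name): name is "side" or "top"; returns the picture (384x512x3 uint8, red, green, blue); there is no depth.
- camera_model(name): a dict with "intrinsics" (3x3 intrinsics, pixels), "k1" (the pictures are not rectified: a ray, as slopes to the right and down, at radius r is drawn at 1 + k1 r^2 times it, then the intrinsics apply), "R" (3x3) and "t" (3): a world point X has camera coordinates R X + t. Camera axes: x right, y down, z forward; pixel columns grow to the right and rows downward; lengths in m; the calibration is good to about 2 mm. A picture is of the moment at which its call begins. camera_model takes no time and is no camera call.
- sign_off(): hands the job in; it is judged then, once.
The state is a dict: "time_s": time; "qpos": joint angles; "qvel": joint speeds; "joint_torque": joint torques, N m; "eef_pos": TCP position; "tcp_rot": TCP orientation; "wrist_force": force on the tool from outside, world axes, zero at the start; "wrist_torque": the same for the moment, N m; "gripper_width": finger opening in m; "grasp_force": force on a finger pad.
Only numpy, scipy, OpenCV 4.12 (cv2) and the standard library are available. Lean on these libraries where they do the work, as an engineer would, in place of code of your own. Each camera call takes 0.05 s, during which the arm holds its last target. There are 200 camera calls.

TASK

Clamp the wooden block that lies loose in the small cam vice: take the T-handled key from its bored wooden stand, set its square end on the socket of the vice's cam and, pressing only lightly, turn it until it drops right down into the socket, then turn it clockwise until the jaw grips the block firmly, but without bruising the wood. Draw the key out again, put it back upright in the large hole of its stand, fully down, and leave everything else on the bench where it lies.

Things in the scene. Friction and masses are not known exactly. Their poses are not given: they have to be found in the camera images.
- key: T-handled key, 92 mm long, 0.2 kg, upright in its stand, at any yaw. Origin: centre of its lower end, z up the shank. Square shank 14 mm (flats along x and y) from z = 2.5 to 45 mm, below it a 10.5 mm square pilot; round shoulder 34 mm across from z = 45; dark wooden cross handle z = 64 to 92 mm, 68 mm long (x), 15 mm thick (y), to be held
- vice: low steel cam vice screwed to the bench, base 216 x 130 x 12 mm, origin at the centre of its underside. Along its x axis: the eccentric cam (56 mm steel disc, pivot at x = -64 mm), moving jaw, block, fixed jaw (cork-lined face at x = +63 mm). Jaws 108 mm wide, up to z = 46 mm. The cam is stiff (0.16 N m): a lightly pressed key does not drag it round; it holds by friction when let go
- socket (a point): centre of the socket's mouth on the cam's axis, z = 38 mm, in a steel boss 36 mm across; axes those of the vice. Socket 15.6 mm square, 16 mm deep (seated, the key's end is 16 mm below). It stands at any unmeasured angle; the key fits every quarter turn, within 0.12 rad. The pilot enters 2.5 mm at any angle, then the shank rests on the rim until the flats agree
- jaw: moving jaw, a steel bar with a 7 mm cork lining that gives, driven along the vice's +x towards the block by the cam, 5 mm per radian that the key turns clockwise seen from above. The grip begins after 0.4 to 1.2 rad, play included; the moment at the key then rises above the friction: a steady 0.2 to 0.25 N m is firm, over 0.35 too much. Origin: underside of its back
- work: the block to be clamped: plain wooden block 78 x 114 x 52 mm, lying loose on the vice's base between the jaws, its 78 mm across the gap. Origin under its middle
- key_block: the key's stand, a wooden block 70 x 110 x 55 mm fixed on the bench, with three holes bored in its top, the large one in the middle. Origin at the centre of its underside
- hole (a point): centre of the mouth of the stand's large hole at its top face, z = 55 mm: 25 mm across, 49 mm deep. With the key home its shoulder rests on the wood and its lower end is 45 mm below this point
- pencil: flat red carpenter's pencil, 143 mm long, lying on the bench; origin under its middle. A bystander
- spare_handle: loose turned wooden tool handle standing on end, 27 mm across and 69 mm tall; origin under it. A bystander
- mallet: wooden mallet lying on the bench, head 116 x 78 x 66 mm, 276 mm long in all; origin under its middle. A bystander
- tin_dish: round pressed-tin dish, 109 mm across and 36 mm high; origin under its middle. A bystander
- folding_rule: folded boxwood rule, 201 x 36 x 4 mm, lying flat; origin under its middle. A bystander
- jack_plane: wooden jack plane, 244 x 87 x 118 mm, standing on its sole; origin under its middle. A bystander
Things that resemble listed ones, but are neither listed nor needed, are in the scene too. Leave any red look-alike of the key alone. Of the things that look like the key_block, the larger one is meant.

How it is judged:
By the outcome, as a careful person would: the job done as asked, in the order asked, and still so for the second after the job is handed in, with the robot touching nothing.
It also fails if it takes over 64 s, if anything falls off the work surface, if the arm or the gripper's body presses on something with over 40 N, if the wrist force passes 120 N, or if a joint passes its speed limit or range.

## Working session

There is one attempt and no reset: what is moved stays moved. The work goes in short steps, Python scripts to look and compute and a tool call to move; the robot and the scene stay as the last step left them, time stands still between calls to the robot, and variables do not carry over. Pictures are saved under pics/ and viewed, at most 10 in all, crops included, and the job is handed in when it is done.

Besides the shell and the picture viewer there is one more tool, called after "Call:" as name(argument=value, ...), one argument or row to a line, values as JSON. step_arm: Moves the arm, as the interface text tells. Its arguments: {"type":"object","properties":{"offset":{"type":"array"},"turn":{"type":"array"},"grip":{"type":"array"},"grip_force":{"type":"number"}},"required":["offset","turn","grip"]}

```bash
mkdir -p pics; ls
python3 - <<'E'
from cell import *
import cv2
for n in("top","side"):
    im=camera(n); cv2.imwrite(f"pics/{n}0.png",im[:,:,::-1]); m=camera_model(n); print(n,m)
s=observe(); print({k:s[k] for k in("time_s","eef_pos","tcp_rot","wrist_force","wrist_torque","gripper_width")})
E
```

```text
pics
top {'intrinsics': array([[351.76736674,   0.        , 248.31564747],
       [  0.        , 351.76736674, 193.76272149],
       [  0.        ,   0.        ,   1.        ]]), 'k1': 0.035773095535240745, 'R': array([[-0.00614476, -0.99997654, -0.00302608],
       [-0.98656799,  0.0065563 , -0.16321954],
       [ 0.16323555,  0.00198249, -0.98658513]]), 't': array([0.06686539, 0.50087143, 1.08942566])}
side {'intrinsics': array([[404.04068603,   0.        , 259.29441734],
       [  0.        , 404.04068603, 191.7310849 ],
       [  0.        ,   0.        ,   1.        ]]), 'k1': -0.13808508487806773, 'R': array([[ 0.93488635, -0.3542885 , -0.02161432],
       [-0.17512194, -0.40742619, -0.89629025],
       [ 0.30873908,  0.84171466, -0.44294087]]), 't': array([-0.46175373,  0.18002345,  1.29481844])}
{'time_s': 0.1, 'eef_pos': array([0.16491315, 0.52438954, 0.20266437]), 'tcp_rot': array([-4.76848996e-01, -3.10471252e+00,  1.94350452e-03]), 'wrist_force': array([-0.50668536, -0.56912748,  0.48927975]), 'wrist_torque': array([ 0.00394865,  0.00049067, -0.04166918]), 'gripper_width': 0.08524597286102453}
```

View pics/top0.png

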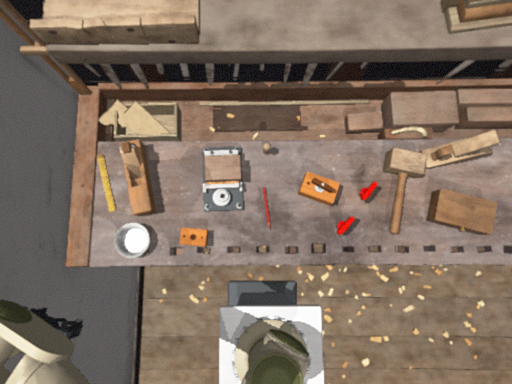

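View pics/side0.png

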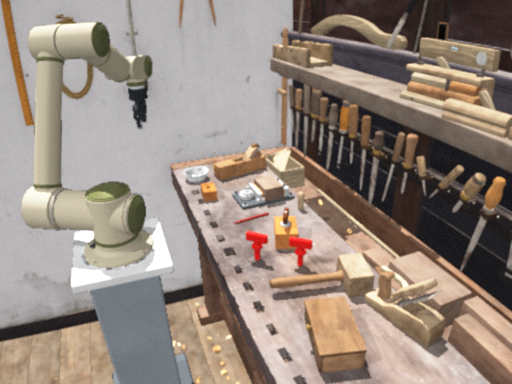

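The top view shows the key in the larger orange stand at about (320,188). The small orange block at (194,237) is the look-alike stand, and the red things at (345,226) and (369,191) are the look-alike keys. The vice is at (222,180), with its cam boss at (222,197) and the block at (222,167). I'll confirm in one enlarged crop.

```bash
cat > h.py <<'E'
from cell import *
import cv2, numpy as np
def ray(n,uv):
    m=camera_model(n);K=m["intrinsics"];uv=np.array(uv,float)
    d=np.array([(uv[0]-K[0,2])/K[0,0],(uv[1]-K[1,2])/K[1,1]]);s=d.copy()
    for _ in range(20): s=d/(1+m["k1"]*(s@s))
    return -m["R"].T@m["t"], m["R"].T@np.array([*s,1])
def onz(n,uv,z):
    c,d=ray(n,uv); return c+d*(z-c[2])/d[2]
def proj(n,X):
    m=camera_model(n);p=m["R"]@np.array(X)+m["t"];s=p[:2]/p[2];s=s*(1+m["k1"]*(s@s));return s*m["intrinsics"][0,0]+m["intrinsics"][:2,2]
def two(a,b):
    c1,d1=ray("top",a);c2,d2=ray("side",b)
    A=np.stack([d1,-d2],1);t=np.linalg.lstsq(A,c2-c1,rcond=None)[0]
    p,q=c1+d1*t[0],c2+d2*t[1]; return (p+q)/2,np.linalg.norm(p-q)
def crop(im,x0,y0,x1,y1,k): return cv2.resize(im[y0:y1,x0:x1],None,fx=k,fy=k,interpolation=cv2.INTER_CUBIC)
E
python3 - <<'E'
from h import *
t=cv2.imread("pics/top0.png");s=cv2.imread("pics/side0.png")
a=crop(t,295,165,345,213,8);b=crop(t,197,142,247,214,8)[:576];c=crop(s,265,200,315,272,8)[:576]
o=np.zeros((576,800,3),np.uint8)
o[:288,:300]=cv2.resize(a,(300,288));o[:576,400:800]=b
o[288:576,:200]=cv2.resize(c,(200,288)); o[288:576,200:400]=cv2.resize(crop(s,225,170,295,212,6),(200,288))
cv2.imwrite("pics/c1.png",o)
hsv=cv2.cvtColor(t,cv2.COLOR_BGR2HSV)
m=cv2.inRange(hsv,(8,150,120),(18,255,255));
cs=cv2.findContours(m,0,2)[0]
for k in cs:
    if cv2.contourArea(k)>80: print("orange",cv2.minAreaRect(k))
E
```

```text
orange ((193.34158325195312, 236.58413696289062), (26.069976806640625, 15.62208366394043), 5.710593223571777)
orange ((318.77044677734375, 188.26568603515625), (35.858978271484375, 23.73212242126465), 19.025606155395508)
```

View pics/c1.png

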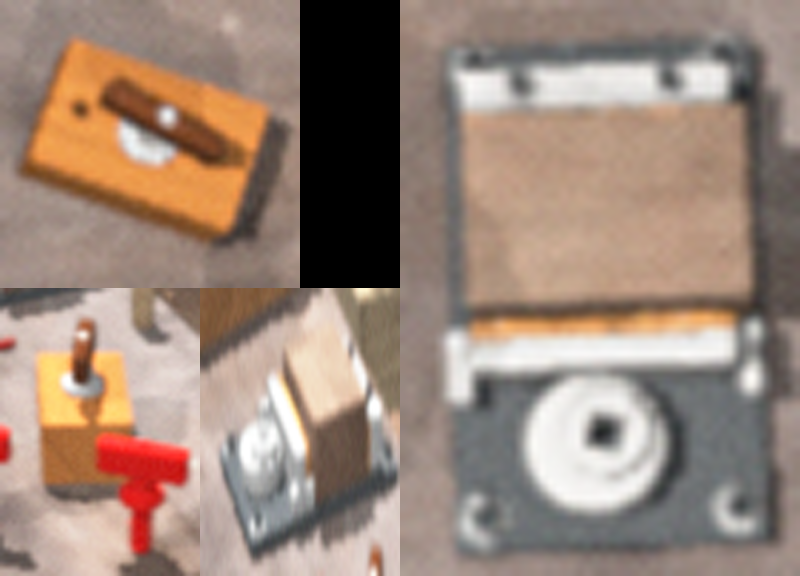

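The crop confirms it. The key with its brown handle and white pin stands in the middle of the larger orange block at about (322.8,184.5), and the socket is a dark square in the boss at about (222.3,196). The red ones are look-alikes. Now I'll measure.

```bash
cat >> h.py <<'E'
from scipy.spatial.transform import Rotation as Ro
def st():
    s=observe();R=Ro.from_rotvec(s["tcp_rot"]).as_matrix()
    print("t%.2f"%s["time_s"],"p",s["eef_pos"].round(4),"yaw_y %.3f"%np.arctan2(R[1,1],R[0,1]),"tilt",R[:2,2].round(4),"F",s["wrist_force"].round(2),"M",s["wrist_torque"].round(3),"w %.4f"%s["gripper_width"],"q",s["qpos"].round(2))
    return s,R
def go(p,yaw_y):
    "tool y axis to world angle yaw_y (mod pi), tool down"
    s,R=st();d=R.T@(np.array(p)-s["eef_pos"])
    for k in(-1,0,1):
        y=yaw_y+k*np.pi;Y=np.array([np.cos(y),np.sin(y),0]);Z=np.array([0,0,-1.]);T=np.stack([np.cross(Y,Z),Y,Z],1)
        r=Ro.from_matrix(R.T@T).as_rotvec(); print("offset",(d/.25).round(4),"turn",(r/(np.pi/4)).round(4))
E
python3 - <<'E'
from h import *
t=cv2.imread("pics/top0.png")
hsv=cv2.cvtColor(t,cv2.COLOR_BGR2HSV)
roi=np.zeros(t.shape[:2],np.uint8)
roi[174:196,308:337]=1
m=cv2.inRange(hsv,(0,80,20),(15,255,135))*roi
k=max(cv2.findContours(m,0,1)[0],key=cv2.contourArea)
r=cv2.minAreaRect(k);print("handle",r,cv2.contourArea(k))
b=cv2.boxPoints(r);e=[(b[i]+b[(i+1)%4])/2 for i in range(4)];
L=[np.linalg.norm(b[i]-b[(i+1)%4]) for i in range(4)];i=int(np.argmin(L[:2]))
P=[onz("top",e[i],.102),onz("top",e[i+2],.102)];print("ends",P,"len",np.linalg.norm(P[0]-P[1]),"yaw",np.arctan2(*(P[0]-P[1])[[1,0]]))
print("mid",(P[0]+P[1])/2,"pin",onz("top",(322.8,184.5),.102))
# stand top face
print("pin two-view",two((322.8,184.5),(265+83/4,200+(337-288)/4)))
# socket: dark blob
g=cv2.cvtColor(t,cv2.COLOR_BGR2GRAY)[190:202,216:229].astype(float)
print(g.astype(int))
w=np.clip(150-g,0,None);w[:2]=0;w[-3:]=0;w[:,:2]=0;w[:,-2:]=0
v,u=np.mgrid[190:202,216:229];c=((w*u).sum()/w.sum(),(w*v).sum()/w.sum());print("sock",c,onz("top",c,.038))
# block/vice yaw
mb=cv2.inRange(hsv,(5,50,100),(16,130,220));mb[:150]=0;mb[182:]=0;mb[:,:200]=0;mb[:,245:]=0
k=max(cv2.findContours(mb,0,1)[0],key=cv2.contourArea);print("work",cv2.minAreaRect(k))
st()
E
```

```text
handle ((323.0572814941406, 185.3948974609375), (24.581079483032227, 5.267373561859131), 28.610462188720703) 71.5
ends [array([ 0.53406334, -0.13205201,  0.102     ]), array([ 0.49714775, -0.19601619,  0.102     ])] len 0.07385239960337496 yaw 1.0473635077064058
mid [ 0.51560554 -0.1640341   0.102     ] pin [ 0.5183238  -0.16348095  0.102     ]
pin two-view (array([ 0.52075758, -0.16444096,  0.10102151]), np.float64(0.004600493868478051))
[[189 228 234 230 220 221 217 215 213 189 151 104  83]
 [236 240 235 226 227 231 233 234 232 210 165 132 100]
 [242 239 231 231 237 235 237 238 242 227 191 165 142]
 [241 234 234 240 224 190 193 206 225 227 224 186 142]
 [238 232 239 237 199 118 104 126 165 210 235 216 153]
 [239 233 240 232 165  78  52  77 138 214 240 229 176]
 [238 236 242 231 144  56  51  87 152 227 242 225 182]
 [240 239 242 233 160 118 105 125 176 236 240 215 185]
 [241 239 238 239 229 220 202 197 212 241 230 191 187]
 [243 239 237 237 240 241 239 235 236 230 201 193 208]
 [243 241 236 227 230 239 236 231 222 202 190 221 218]
 [244 242 239 234 233 232 223 201 200 222 231 234 195]]
sock (np.float64(221.95423023578363), np.float64(195.50485436893203)) [0.49670357 0.14861477 0.038     ]
work ((222.0, 168.0), (26.0, 36.0), 90.0)
t0.10 p [0.1649 0.5244 0.2027] yaw_y 1.266 tilt [-0.0007 -0.0012] F [-0.51 -0.57  0.49] M [ 0.004  0.    -0.042] w 0.0852 q [ 1.05  0.38  1.3  -0.    1.46 -0.22]
```

Call:
step_arm(
  offset=[
    [-0.54,-0.55,0],
    [-0.54,-0.55,0],
    [-0.54,-0.55,0],
    [-0.54,-0.55,0],
    [-0.54,-0.55,0],
  ],
  turn=[
    [0,0,0],
    [0,0,0],
    [0,0,0],
    [0,0,0],
    [0,0,0],
  ],
  grip=[-1,-1,-1,-1,-1],
)

```text
time_s: 0.52
eef_pos: [0.2531, 0.3502, 0.203]
tcp_rot: [-0.478, -3.105, 0.002]
wrist_force: [1.1, 0.9, 0.4]
gripper_width: 0.0854
grasp_force: 0.0
```

Call:
step_arm(
  offset=[
    [-0.54,-0.55,0],
    [-0.54,-0.55,0],
    [-0.54,-0.55,0],
    [-0.54,-0.55,0],
    [-0.54,-0.55,0],
  ],
  turn=[
    [0,0,0],
    [0,0,0],
    [0,0,0],
    [0,0,0],
    [0,0,0],
  ],
  grip=[-1,-1,-1,-1,-1],
)

```text
time_s: 0.93
eef_pos: [0.341, 0.1785, 0.2032]
tcp_rot: [0.48, 3.105, -0.001]
wrist_force: [-0.5, 0.5, -0.7]
gripper_width: 0.0854
grasp_force: 0.0
```

Call:
step_arm(
  offset=[
    [-0.54,-0.55,0],
    [-0.54,-0.55,0],
    [-0.54,-0.55,0],
    [-0.54,-0.55,0],
    [-0.54,-0.55,0],
  ],
  turn=[
    [0,0,0],
    [0,0,0],
    [0,0,0],
    [0,0,0],
    [0,0,0],
  ],
  grip=[-1,-1,-1,-1,-1],
)

```text
time_s: 1.35
eef_pos: [0.4287, 0.0063, 0.203]
tcp_rot: [0.48, 3.105, -0.001]
wrist_force: [0.8, -0.6, -0.0]
gripper_width: 0.0854
grasp_force: 0.0
```

```bash
python3 -c "
from h import *
go((.5175,-.1635,.2),-.524)"
```

```text
t1.35 p [0.4287 0.0063 0.203 ] yaw_y 1.264 tilt [ 0.     -0.0005] F [ 0.83 -0.58 -0.01] M [0.029 0.021 0.018] w 0.0854 q [-0.26  0.17  1.61 -0.    1.37 -1.53]
offset [-0.5439 -0.54    0.0124] turn [-6.0000e-04 -2.0000e-04 -1.7238e+00]
offset [-0.5439 -0.54    0.0124] turn [-3.0000e-04  7.0000e-04  2.2762e+00]
offset [-0.5439 -0.54    0.0124] turn [-6.0000e-04 -2.0000e-04 -1.7238e+00]
```

Call:
step_arm(
  offset=[
    [-0.544,-0.54,0],
    [-0.544,-0.54,0],
    [-0.544,-0.54,0],
    [-0.544,-0.54,0],
    [-0.544,-0.54,0],
  ],
  turn=[
    [0,0,0.15],
    [0,0,0.3],
    [0,0,0.45],
    [0,0,0.6],
    [0,0,0.75],
  ],
  grip=[-1,-1,-1,-1,-1],
)

```text
time_s: 1.77
eef_pos: [0.5178, -0.1636, 0.2025]
tcp_rot: [-1.369, -2.827, 0.001]
wrist_force: [0.3, 0.2, -1.1]
gripper_width: 0.0855
grasp_force: 0.0
```

Call:
step_arm(
  offset=[
    [0,0,0],
    [0,0,0],
    [0,0,0],
    [0,0,0],
    [0,0,0],
  ],
  turn=[
    [0,0,0.15],
    [0,0,0.3],
    [0,0,0.45],
    [0,0,0.6],
    [0,0,0.75],
  ],
  grip=[-1,-1,-1,-1,-1],
)

```text
time_s: 2.18
eef_pos: [0.5166, -0.16, 0.2028]
tcp_rot: [-2.128, -2.31, 0.0]
wrist_force: [-0.5, -0.6, 0.7]
gripper_width: 0.0853
grasp_force: 0.0
```

Call:
step_arm(
  offset=[
    [0,0,0],
    [0,0,0],
    [0,0,0],
    [0,0,0],
    [0,0,0],
  ],
  turn=[
    [0,0,0.15],
    [0,0,0.3],
    [0,0,0.45],
    [0,0,0.6],
    [0,0,0.77],
  ],
  grip=[-1,-1,-1,-1,-1],
)

```text
time_s: 2.6
eef_pos: [0.5166, -0.1599, 0.2028]
tcp_rot: [-2.713, -1.583, 0.001]
wrist_force: [0.2, -0.5, 0.3]
gripper_width: 0.0851
grasp_force: 0.0
```

```bash
python3 -c "
from h import *
go((.5175,-.1635,.072),-.524)
a=camera('top')[:,:,::-1];b=camera('side')[:,:,::-1]
o=np.hstack([crop(a,280,150,360,220,5),crop(b,250,170,330,240,5)]);cv2.imwrite('pics/c2.png',o)
print(proj('side',(.5175,-.1635,.2)),proj('top',(.5175,-.1635,.2)))"
```

```text
t2.60 p [ 0.5166 -0.1599  0.2028] yaw_y -0.514 tilt [-0.0008  0.0004] F [ 0.15 -0.53  0.3 ] M [ 0.006 -0.019  0.019] w 0.0851 q [-0.52  0.37  1.32 -0.    1.45 -0.01]
offset [-0.0108  0.0107  0.5234] turn [-1.0000e-04 -1.9000e-03 -3.9874e+00]
offset [-0.0108  0.0107  0.5234] turn [-0.0012  0.      0.0126]
offset [-0.0108  0.0107  0.5234] turn [-1.0000e-04 -1.9000e-03 -3.9874e+00]
[284.16409491 184.08936489] [330.11915461 178.09591146]
```

View pics/c2.png

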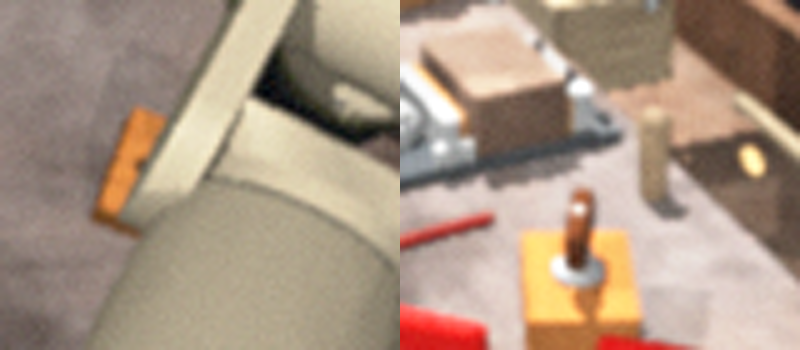

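The side crop shows the key and stand, but the gripper isn't where I expected it, at about (284,184) in the full picture. I'll look at the whole side view.

```bash
python3 -c "
from h import *
b=camera('side')[:,:,::-1];cv2.imwrite('pics/s2.png',b)
for z in (0,.055,.102,.2): print(z,proj('side',(.5175,-.1635,z)),proj('top',(.5175,-.1635,z)))
print(proj('side',(0,0,0)),proj('side',(.165,.525,.2)))
m=camera_model('side');print(m['t'],-m['R'].T@m['t'])"
```

```text
0 [283.77069373 239.47775347] [316.5025068  190.53635171]
0.055 [283.88576911 225.03963903] [319.76562138 187.55406046]
0.102 [283.98041395 212.23319303] [322.81720549 184.76569231]
0.2 [284.16409491 184.08936489] [330.11915461 178.09591146]
[118.12173811 246.76993242] [142.64704285 135.02005899]
[-0.46175373  0.18002345  1.29481844] [ 0.06345226 -1.18011542  0.72490078]
```

View pics/s2.png

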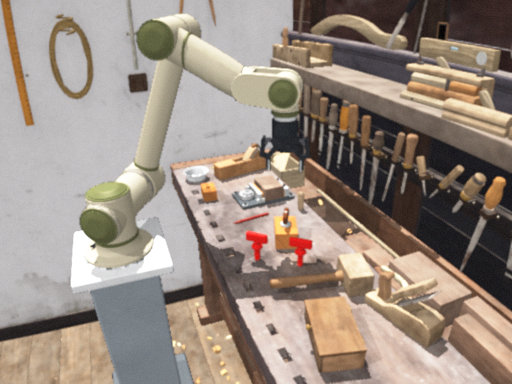

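The side view shows the gripper over the stand, with its fingertips at roughly (266,165) and (303,167). I'll check the tip height numerically.

```bash
python3 -c "
from h import *
b=cv2.imread('pics/s2.png',0)[140:186,256:314]
for i,r in enumerate(b): print(140+i,''.join('#' if v<50 else '+' if v<90 else '.' for v in r))"
```

```text
140 ......###++++++############################++++++#####++.+
141 .....+##++++..++###########################++++++######+++
142 .....+##+++....+######+#####################+++++######++#
143 .....+##+++.....+############################+++++########
144 .....+###+.......#############################++++########
145 .....+###+.......+#############################++#########
146 .....+##+........+#############################++#########
147 .....+##+........+#############################+++########
148 ....+##+........+##############################+++########
149 ....+###.......++##############################++++#######
150 ....+##+.......+###+++#########################++++#######
151 ....+##+......+###+.....+###+#######+##########+.++#######
152 ...++###+....+###+................++++#########+.++#######
153 ...+#####++++###+..................+++++#######+++########
154 ...++##########+...................+++++######++++########
155 ...++#########++...................++++++#####++++########
156 ....+++#######+......................+++++################
157 ......+++####++..........
[... 1097 characters left out ...]
+++++++
175 .................................................+++++++++
176 .................................................+++++++++
177 ...................................................+++++++
178 ....................................................++++++
179 .....................................................+++++
180 ......................................................++++
181 .......................................................+++
182 ........................................................++
183 +........................................................+
184 .+........................................................
185 ..+.......................................................
```

```bash
python3 -c "
from h import *
b=cv2.imread('pics/s2.png',0).astype(int);a=cv2.imread('pics/side0.png',0).astype(int)
d=np.abs(b-a)
print('diff'); 
for v in range(158,190,2): print(v,''.join('%4d'%x for x in d[v,260:272]),'  |',''.join('%4d'%x for x in d[v,296:308]))
i=a[115:140,125:160]
for k,r in enumerate(i): print(115+k,''.join('#' if v<50 else '+' if v<110 else '.' for v in r))
"
```

```text
diff
158    3   8   5   5  22  78 138 123  84  65  34   1   |    0   0   6  15  29  32  34  50  82 100  89  68
160    4   8   3   3   6  27  93 112  85  71  59   7   |   10   2   0  13  29  13  30  27  17   6   1   6
162    7   9   2  11   6  18  51  34   7  47  67   9   |    7   5   0  15  71  49  16  22   8   7   5   5
164    2   4   2   9  10   7  43  23  18  14  24   1   |    6   2  35  60  39  36  53  35   7   2   3   2
166    4   3   1  10   4  19  59  40  13  23  20   7   |    6   3  14  15  21  77 138 101  19   6  10   5
168   11   6   2  11   7  15  47  62  33  12  33   5   |    5   5   5  16  13  58 104  55   5   1   4   2
170    4   6   5   4  11   9   8   5  18  33  40   4   |    7   3   2  10  37   9  13   7   3   5   4   2
172    7   7   2   6   7   3   9   7   2   2   7   8   |    2   4   2   1  13   6   7   0   5   4   1   1
174   12   7   7   3   6   6   8   8   6   6   7   7   |   11   8   7   8   4   2   6   9   2   7  10   1
176   21  15   4   6   1   5   8   9  10  15  13  10   |    9   9   3   4   6   2   7   4  15   1   5   1
178    2  15  14  18  20  16  19  1
[... 900 characters left out ...]
+...................
123 ............+#++...................
124 ............+##+...................
125 ............+##++..................
126 .............+#++..................
127 .............+++...................
128 ...................................
129 ...................................
130 ...................................
131 ...................................
132 ...................................
133 ...................................
134 ...................................
135 ...................................
136 ...................................
137 ...................................
138 ...................................
139 ...................................
```

```bash
python3 -c "
from h import *
print(onz('side',(284.5,170.5),.216), onz('side',(284.5,170.5),.2025))
c,d=ray('side',(284.5,170.5));t=(np.array([.5166,-.16,.2])-c)@d/(d@d);print(c+d*t)
print('start',onz('side',(140.5,127),.216),proj('side',(.165,.5244,.216)))
print('fingers',onz('side',(266,170.5),.24),onz('side',(302,170.5),.24))
print(two((322.8,184.5),(285.7,212)))
# fixed refs: spare handle etc: stand bottom-front corners in side vs top
print('stand',onz('top',(318.77,188.27),.05), 'socket two', two((222,195.5),(247,193)))
"
```

```text
[ 0.54566864 -0.10244579  0.216     ] [ 0.55846076 -0.07385763  0.2025    ]
[ 0.52585951 -0.14671574  0.2369053 ]
start [0.16488628 0.59571885 0.216     ] [142.14887294 131.4769283 ]
fingers [ 0.47159356 -0.13089915  0.24      ] [ 0.57140507 -0.17429999  0.24      ]
(array([ 0.52062441, -0.16427169,  0.10185772]), np.float64(0.004655151257331328))
stand [ 0.51611158 -0.16126469  0.05      ] socket two (array([0.49906731, 0.14883814, 0.02998755]), np.float64(0.00215863764852768))
```

Call:
step_arm(
  offset=[
    [-0.011,0.011,0.1],
    [-0.011,0.011,0.2],
    [-0.011,0.011,0.3],
    [-0.011,0.011,0.4],
    [-0.011,0.011,0.5],
  ],
  turn=[
    [0,0,0.012],
    [0,0,0.012],
    [0,0,0.012],
    [0,0,0.012],
    [0,0,0.012],
  ],
  grip=[-1,-1,-1,-1,-1],
)

```text
time_s: 3.17
eef_pos: [0.5177, -0.1637, 0.0771]
tcp_rot: [2.713, 1.585, 0.0]
wrist_force: [1.1, -0.4, 0.2]
gripper_width: 0.0854
grasp_force: 0.0
```

```bash
python3 -c "
from h import *
st()
b=camera('side')[:,:,::-1];o=crop(b,240,165,320,255,6);cv2.imwrite('pics/c3.png',o)
print(proj('side',(.5175,-.1635,.0777)))"
```

```text
t3.17 p [ 0.5177 -0.1637  0.0771] yaw_y -0.513 tilt [ 0.0001 -0.0001] F [ 1.07 -0.45  0.24] M [-0.008 -0.033 -0.028] w 0.0854 q [-0.52  0.49  1.51 -0.    1.14 -0.01]
[283.9319433  218.90911582]
```

View pics/c3.png

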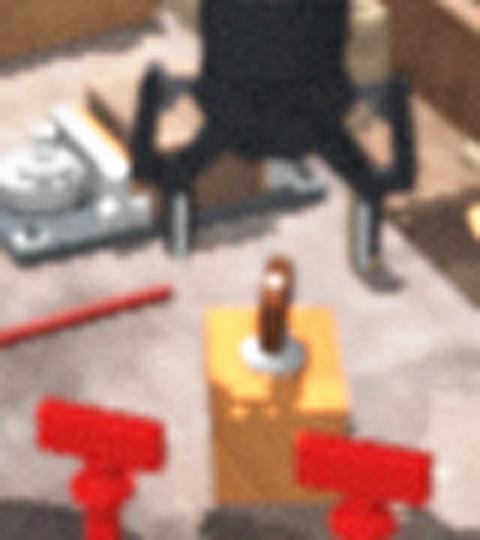

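The fingertips are at crop (180,255) and (368,265), symmetric about the handle and level with its top at (278,262). So I can go lower safely.

Call:
step_arm(
  offset=[
    [0,0,0.02],
    [0,0,0.03],
    [0,0,0.03],
  ],
  turn=[
    [0,0,0],
    [0,0,0],
    [0,0,0],
  ],
  grip=[-1,-1,-1],
)

```text
time_s: 3.47
eef_pos: [0.5183, -0.164, 0.0716]
tcp_rot: [2.714, 1.58, 0.001]
wrist_force: [0.3, 0.5, 0.3]
gripper_width: 0.0853
grasp_force: 0.0
```

Call:
step_arm(
  offset=[
    [0,0,0],
    [0,0,0],
    [0,0,0],
    [0,0,0],
    [0,0,0],
  ],
  turn=[
    [0,0,0],
    [0,0,0],
    [0,0,0],
    [0,0,0],
    [0,0,0],
  ],
  grip=[0,0.3,0.5,0.6,0.7],
  grip_force=25,
)

```text
time_s: 3.88
eef_pos: [0.518, -0.1638, 0.071]
tcp_rot: [2.716, 1.579, 0.0]
wrist_force: [-0.0, 0.0, 0.7]
gripper_width: 0.0255
grasp_force: 0.0
```

```bash
python3 -c "
from h import *
st();print(observe()['grasp_force'])"
```

```text
t3.88 p [ 0.518  -0.1638  0.071 ] yaw_y -0.518 tilt [ 0.0004 -0.0003] F [-0.05  0.02  0.66] M [-0.028  0.     0.052] w 0.0255 q [-0.52  0.5   1.52 -0.    1.12 -0.01]
0.0
```

Width is 25 mm with no contact and no force on the shoulder, so I'll close fully.

Call:
step_arm(
  offset=[
    [0,0,0],
    [0,0,0],
    [0,0,0],
    [0,0,0],
    [0,0,0],
  ],
  turn=[
    [0,0,0],
    [0,0,0],
    [0,0,0],
    [0,0,0],
    [0,0,0],
  ],
  grip=[0.8,0.9,1,1,1],
  grip_force=70,
)

```text
time_s: 4.3
eef_pos: [0.5181, -0.1639, 0.0711]
tcp_rot: [2.715, 1.578, 0.001]
wrist_force: [0.3, -0.4, 5.0]
gripper_width: 0.0112
grasp_force: 68.7
```

```bash
python3 -c "
from h import *
st();print(observe()['grasp_force'])"
```

```text
t4.30 p [ 0.5181 -0.1639  0.0711] yaw_y -0.518 tilt [ 0.0008 -0.0005] F [ 0.29 -0.38  4.97] M [-0.042 -0.021 -0.038] w 0.0112 q [-0.52  0.5   1.52 -0.    1.12 -0.01]
68.70397467166185
```

Call:
step_arm(
  offset=[
    [0,0,-0.04],
    [0,0,-0.08],
    [0,0,-0.12],
    [0,0,-0.16],
    [0,0,-0.2],
  ],
  turn=[
    [0,0,0],
    [0,0,0],
    [0,0,0],
    [0,0,0],
    [0,0,0],
  ],
  grip=[1,1,1,1,1],
)

```text
time_s: 4.72
eef_pos: [0.5179, -0.1637, 0.122]
tcp_rot: [2.716, 1.579, 0.0]
wrist_force: [0.3, 0.1, -1.6]
gripper_width: 0.0118
grasp_force: 68.4
```

Call:
step_arm(
  offset=[
    [0,0,-0.08],
    [0,0,-0.16],
    [0,0,-0.24],
    [0,0,-0.32],
    [0,0,-0.32],
  ],
  turn=[
    [0,0,0],
    [0,0,0],
    [0,0,0],
    [0,0,0],
    [0,0,0],
  ],
  grip=[1,1,1,1,1],
)

```text
time_s: 5.13
eef_pos: [0.5191, -0.1643, 0.2052]
tcp_rot: [2.71, 1.576, 0.006]
wrist_force: [0.2, -0.5, -1.5]
gripper_width: 0.0114
grasp_force: 68.6
```

```bash
python3 -c "
from h import *
st();print(observe()['grasp_force'])
b=camera('side')[:,:,::-1];cv2.imwrite('pics/s4.png',b);o=crop(b,240,130,320,230,6);cv2.imwrite('pics/c4.png',o)
for z in(.0,.064,.092): print(proj('side',(.518,-.164,.14+z)))"
```

```text
t5.13 p [ 0.5191 -0.1643  0.2052] yaw_y -0.518 tilt [ 0.0065 -0.0038] F [ 0.25 -0.54 -1.51] M [-0.002 -0.014  0.027] w 0.0114 q [-0.52  0.37  1.31  0.    1.45 -0.01]
68.57642848044634
[284.26649774 201.59429605]
[284.38856722 182.93461833]
[284.43889356 174.50016261]
```

View pics/c4.png

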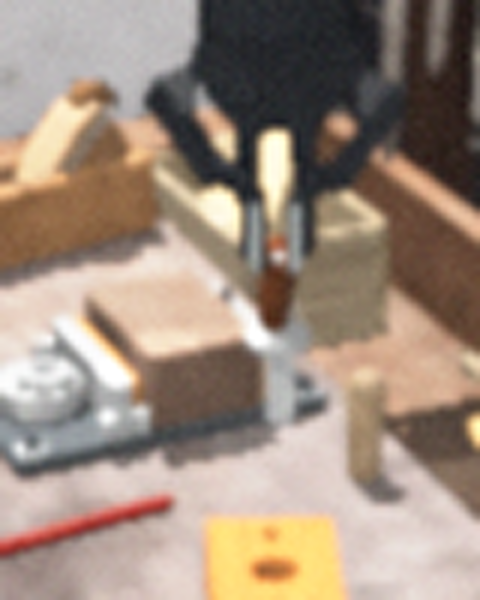

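The key is lifted clean, with its lower end at crop (280,420). But the pads hold only the top third of the handle: their tips are at crop y 265 and the handle spans 240–325. I'll set the key back in the hole and regrip lower for a stiffer hold.

Call:
step_arm(
  offset=[
    [0,0,0.1],
    [0,0,0.2],
    [0,0,0.3],
    [0,0,0.4],
    [0,0,0.45],
  ],
  turn=[
    [0,0,0],
    [0,0,0],
    [0,0,0],
    [0,0,0],
    [0,0,0],
  ],
  grip=[1,1,1,1,1],
)

```text
time_s: 5.6
eef_pos: [0.5159, -0.1626, 0.0843]
tcp_rot: [-2.711, -1.576, 0.005]
wrist_force: [0.3, -0.5, -2.5]
gripper_width: 0.0117
grasp_force: 68.6
```

Call:
step_arm(
  offset=[
    [0,0,0.02],
    [0,0,0.04],
    [0,0,0.06],
    [0,0,0.075],
    [0,0,0.075],
  ],
  turn=[
    [0,0,0],
    [0,0,0],
    [0,0,0],
    [0,0,0],
    [0,0,0],
  ],
  grip=[1,1,1,1,1],
)

```text
time_s: 6.02
eef_pos: [0.5187, -0.1643, 0.071]
tcp_rot: [2.713, 1.577, 0.002]
wrist_force: [-0.4, 0.5, 6.0]
gripper_width: 0.0119
grasp_force: 69.8
```

```bash
python3 -c "
from h import *
st()"
```

```text
t6.02 p [ 0.5187 -0.1643  0.071 ] yaw_y -0.518 tilt [ 0.0028 -0.0018] F [-0.42  0.5   6.02] M [0.048 0.197 0.006] w 0.0119 q [-0.52  0.5   1.52 -0.    1.12 -0.01]
```

Call:
step_arm(
  offset=[
    [0,0,0],
    [0,0,0],
    [0,0,0],
    [0,0,0.01],
    [0,0,0.02],
  ],
  turn=[
    [0,0,0],
    [0,0,0],
    [0,0,0],
    [0,0,0],
    [0,0,0],
  ],
  grip=[0.2,0.2,0.2,0.2,0.2],
)

```text
time_s: 6.43
eef_pos: [0.5179, -0.1638, 0.0644]
tcp_rot: [2.716, 1.579, 0.0]
wrist_force: [-0.9, -0.1, -0.3]
gripper_width: 0.0338
grasp_force: 0.0
```

Call:
step_arm(
  offset=[
    [0,0,0.01],
    [0,0,0.02],
    [0,0,0.03],
    [0,0,0.03],
  ],
  turn=[
    [0,0,0],
    [0,0,0],
    [0,0,0],
    [0,0,0],
  ],
  grip=[0.2,0.2,0.2,0.2],
)

```text
time_s: 6.77
eef_pos: [0.5176, -0.1636, 0.0563]
tcp_rot: [-2.715, -1.578, 0.001]
wrist_force: [0.3, -0.2, -0.0]
gripper_width: 0.0341
grasp_force: 0.0
```

```bash
python3 -c "
from h import *
st()
b=camera('side')[:,:,::-1];o=crop(b,250,160,320,245,6);cv2.imwrite('pics/c5.png',o)"
```

```text
t6.77 p [ 0.5176 -0.1636  0.0563] yaw_y -0.518 tilt [-0.001   0.0006] F [ 0.3  -0.23 -0.03] M [ 0.015  0.029 -0.057] w 0.0341 q [-0.52  0.52  1.53  0.    1.09 -0.01]
```

View pics/c5.png

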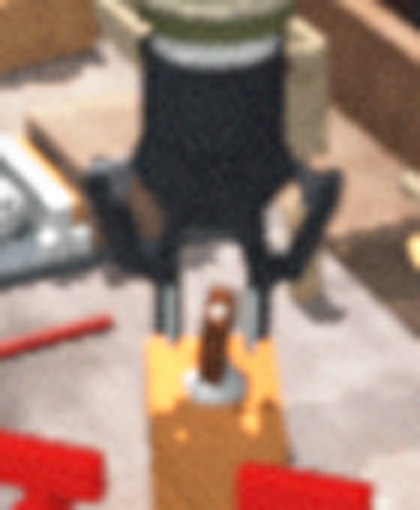

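The fingertips (crop y 338) straddle the handle (290–380) about halfway down, without contact. I'll go 4 mm lower and close.

Call:
step_arm(
  offset=[
    [0,0,0.016],
    [0,0,0.016],
    [0,0,0.016],
    [0,0,0.016],
    [0,0,0.016],
  ],
  turn=[
    [0,0,0],
    [0,0,0],
    [0,0,0],
    [0,0,0],
    [0,0,0],
  ],
  grip=[0.2,0.4,0.6,0.8,1],
  grip_force=90,
)

```text
time_s: 7.23
eef_pos: [0.518, -0.1638, 0.0531]
tcp_rot: [2.716, 1.579, 0.0]
wrist_force: [0.6, -0.5, 0.6]
gripper_width: 0.0134
grasp_force: 88.4
```

Call:
step_arm(
  offset=[
    [0,0,0],
    [0,0,0],
    [0,0,0],
  ],
  turn=[
    [0,0,0],
    [0,0,0],
    [0,0,0],
  ],
  grip=[1,1,1],
)

```text
time_s: 7.48
eef_pos: [0.518, -0.1638, 0.0531]
tcp_rot: [2.716, 1.578, 0.0]
wrist_force: [0.1, -1.1, 1.0]
gripper_width: 0.0131
grasp_force: 88.4
```

```bash
python3 -c "
from h import *
st()"
```

```text
t7.48 p [ 0.518  -0.1638  0.0531] yaw_y -0.518 tilt [ 0.0004 -0.0003] F [ 0.06 -1.08  0.96] M [-0.065 -0.118  0.022] w 0.0131 q [-0.52  0.53  1.54 -0.    1.08 -0.01]
```

Call:
step_arm(
  offset=[
    [0,0,-0.05],
    [0,0,-0.12],
    [0,0,-0.24],
    [0,0,-0.36],
    [0,0,-0.5],
  ],
  turn=[
    [0,0,0],
    [0,0,0],
    [0,0,0],
    [0,0,0],
    [0,0,0],
  ],
  grip=[1,1,1,1,1],
)

```text
time_s: 7.9
eef_pos: [0.5169, -0.1632, 0.1782]
tcp_rot: [-2.714, -1.577, 0.003]
wrist_force: [1.0, -1.1, -2.6]
gripper_width: 0.0131
grasp_force: 88.1
```

```bash
python3 -c "
from h import *
t=cv2.imread('pics/top0.png').astype(int);print(t[180:192,317:329,0])
w=np.clip(t[181:188,319:327,0]-110,0,None);v,u=np.mgrid[181:188,319:327];print((w*u).sum()/w.sum(),(w*v).sum()/w.sum())
for uv in((222.05,195.5),(322.3,184),(322.3,184.3)): print(onz('top',uv,.038 if uv[0]<300 else .102))
a=camera('top');st()
"
```

```text
[[ 42  46  56  59  55  65  66  66  65  65  59  71]
 [ 44  45  38  27  41  57  58  64  65  68  67  69]
 [ 42  42  41  40  67 103 105  68  68  60  71  68]
 [ 38  41  41  59 121 200 194 107  50  57  60  68]
 [ 28  34  40  56 134 222 218 119  44  38  51  57]
 [ 76  35  30  35  98 169 164 101  45  41  38  45]
 [163  97  59  42  43  81  89  56  50  48  38  39]
 [223 159 124  97  61  35  30  34  37  32  40  37]
 [231 186 159 155 134 101  61  37  27  35  41  43]
 [237 221 203 189 196 178 147  81  33  26  27  37]
 [231 231 228 220 222 207 194 111  51  36  31  31]
 [168 186 205 217 225 174 142  95  70  67  47  33]]
322.33097345132745 183.94690265486724
[0.49671736 0.14830644 0.038     ]
[ 0.51988479 -0.16202601  0.102     ]
[ 0.5189546 -0.1619888  0.102    ]
t7.95 p [ 0.5197 -0.1646  0.1859] yaw_y -0.517 tilt [ 0.0083 -0.0048] F [ 2.   -0.54  5.45] M [-0.062 -0.049 -0.015] w 0.0133 q [-0.52  0.38  1.35 -0.    1.4  -0.01]
```

Call:
step_arm(
  offset=[
    [0.1,-0.067,0],
    [0.2,-0.135,0],
    [0.31,-0.208,0],
    [0.42,-0.282,0],
    [0.516,-0.347,0],
  ],
  turn=[
    [0,0,0],
    [0,0,0],
    [0,0,0],
    [0,0,0],
    [0,0,0],
  ],
  grip=[1,1,1,1,1],
)

```text
time_s: 8.37
eef_pos: [0.5055, -0.0068, 0.1776]
tcp_rot: [-2.715, -1.578, 0.001]
wrist_force: [0.2, -0.0, -1.2]
gripper_width: 0.0126
grasp_force: 88.3
```

Call:
step_arm(
  offset=[
    [0.1,-0.067,0],
    [0.2,-0.135,0],
    [0.31,-0.208,0],
    [0.44,-0.295,0],
    [0.516,-0.347,0],
  ],
  turn=[
    [0,0,0],
    [0,0,0],
    [0,0,0],
    [0,0,0],
    [0,0,0],
  ],
  grip=[1,1,1,1,1],
)

```text
time_s: 8.78
eef_pos: [0.4937, 0.1493, 0.1776]
tcp_rot: [-2.714, -1.58, 0.001]
wrist_force: [0.9, 0.2, -1.9]
gripper_width: 0.0133
grasp_force: 88.3
```

Call:
step_arm(
  offset=[
    [0,0,0.1],
    [0,0,0.2],
    [0,0,0.3],
    [0,0,0.34],
    [0,0,0.34],
  ],
  turn=[
    [0,0,0],
    [0,0,0],
    [0,0,0],
    [0,0,0],
    [0,0,0],
  ],
  grip=[1,1,1,1,1],
)

```text
time_s: 9.2
eef_pos: [0.493, 0.1463, 0.0903]
tcp_rot: [-2.714, -1.578, 0.008]
wrist_force: [-0.3, 0.3, -1.4]
gripper_width: 0.0129
grasp_force: 88.4
```

```bash
python3 -c "
from h import *
go((.4947,.1466,.0925),-.518)
b=camera('side')[:,:,::-1];cv2.imwrite('pics/s6.png',b);st();o=np.hstack([crop(b,215,160,280,220,6),crop(cv2.imread('pics/side0.png'),215,160,280,220,6)]);cv2.imwrite('pics/c6.png',o)"
```

```text
t9.20 p [0.493  0.1463 0.0903] yaw_y -0.518 tilt [-0.006  -0.0004] F [-0.28  0.3  -1.44] M [-0.006  0.007 -0.011] w 0.0129 q [ 0.06  0.44  1.57 -0.    1.14  0.58]
offset [ 0.0044  0.0053 -0.009 ] turn [-0.0066 -0.0101 -3.9995]
offset [ 0.0044  0.0053 -0.009 ] turn [-0.0064  0.0042  0.0005]
offset [ 0.0044  0.0053 -0.009 ] turn [-0.0066 -0.0101 -3.9995]
t9.25 p [0.494  0.1463 0.092 ] yaw_y -0.518 tilt [-0.003  -0.0002] F [ 0.82 -0.43 -0.87] M [-0.044 -0.011  0.013] w 0.0130 q [ 0.06  0.44  1.56 -0.    1.14  0.58]
```

View pics/c6.png

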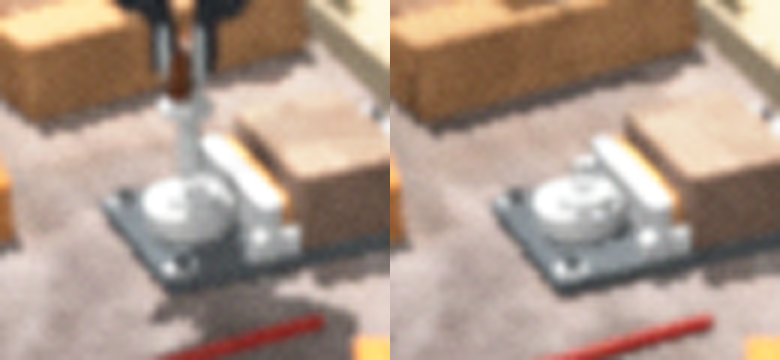

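The side view shows the key's end at crop (188,178), straight above the socket (about (190,192) in the earlier picture). I'll lower it gently.

Call:
step_arm(
  offset=[
    [0,0,0.012],
    [0,0,0.024],
    [0,0,0.036],
    [0,0,0.036],
    [0,0,0.036],
  ],
  turn=[
    [0,0,0],
    [0,0,0],
    [0,0,0],
    [0,0,0],
    [0,0,0],
  ],
  grip=[1,1,1,1,1],
)

```text
time_s: 9.67
eef_pos: [0.4949, 0.1463, 0.0842]
tcp_rot: [2.716, 1.579, 0.0]
wrist_force: [0.1, -0.1, -2.5]
gripper_width: 0.0132
grasp_force: 88.4
```

Call:
step_arm(
  offset=[
    [0,0,0.004],
    [0,0,0.008],
    [0,0,0.008],
  ],
  turn=[
    [0,0,0],
    [0,0,0],
    [0,0,0],
  ],
  grip=[1,1,1],
)

```text
time_s: 9.92
eef_pos: [0.4948, 0.1463, 0.0819]
tcp_rot: [-2.716, -1.579, 0.0]
wrist_force: [0.4, 0.1, -1.9]
gripper_width: 0.013
grasp_force: 88.4
```

```bash
python3 -c "
from h import *
st()"
```

```text
t9.92 p [0.4948 0.1463 0.0819] yaw_y -0.518 tilt [-0.0001  0.    ] F [ 0.38  0.07 -1.95] M [-0.013 -0.046 -0.032] w 0.0130 q [0.06 0.45 1.58 0.   1.12 0.58]
```

Call:
step_arm(
  offset=[
    [0,0,0.004],
    [0,0,0.004],
    [0,0,0.004],
  ],
  turn=[
    [0,0,0],
    [0,0,0],
    [0,0,0],
  ],
  grip=[1,1,1],
)

```text
time_s: 10.17
eef_pos: [0.4948, 0.1463, 0.0809]
tcp_rot: [-2.716, -1.579, 0.0]
wrist_force: [-0.1, -0.1, -2.3]
gripper_width: 0.0133
grasp_force: 88.4
```

Call:
step_arm(
  offset=[
    [0,0,0.004],
    [0,0,0.004],
    [0,0,0.004],
  ],
  turn=[
    [0,0,0],
    [0,0,0],
    [0,0,0],
  ],
  grip=[1,1,1],
)

```text
time_s: 10.42
eef_pos: [0.4948, 0.1463, 0.0799]
tcp_rot: [-2.716, -1.579, 0.0]
wrist_force: [-0.3, -0.2, -2.1]
gripper_width: 0.0132
grasp_force: 88.4
```

```bash
python3 -c "
from h import *
st()"
```

```text
t10.42 p [0.4948 0.1463 0.0799] yaw_y -0.518 tilt [-0.0001 -0.    ] F [-0.26 -0.16 -2.14] M [ 0.044 -0.007  0.001] w 0.0132 q [ 0.06  0.45  1.58 -0.    1.11  0.58]
```

No contact at 1.2 mm below mouth level, so the pilot is entering.

Call:
step_arm(
  offset=[
    [0,0,0.004],
    [0,0,0.004],
    [0,0,0.004],
  ],
  turn=[
    [0,0,0],
    [0,0,0],
    [0,0,0],
  ],
  grip=[1,1,1],
)

```text
time_s: 10.67
eef_pos: [0.4948, 0.1463, 0.0789]
tcp_rot: [-2.716, -1.579, 0.0]
wrist_force: [-0.4, 0.6, -1.9]
gripper_width: 0.0131
grasp_force: 88.4
```

Call:
step_arm(
  offset=[
    [0,0,0.002],
    [0,0,0.002],
    [0,0,0.002],
  ],
  turn=[
    [0,0,0],
    [0,0,0],
    [0,0,0],
  ],
  grip=[1,1,1],
)

```text
time_s: 10.92
eef_pos: [0.4949, 0.1463, 0.0785]
tcp_rot: [2.716, 1.579, 0.0]
wrist_force: [-0.5, -0.2, -2.0]
gripper_width: 0.0135
grasp_force: 88.4
```

```bash
python3 -c "
from h import *
st()"
```

```text
t10.92 p [0.4949 0.1463 0.0785] yaw_y -0.518 tilt [0.0001 0.    ] F [-0.48 -0.24 -2.03] M [-0.067 -0.047 -0.021] w 0.0135 q [0.06 0.45 1.58 0.   1.11 0.58]
```

Call:
step_arm(
  offset=[
    [0,0,0.002],
    [0,0,0.002],
    [0,0,0.002],
  ],
  turn=[
    [0,0,0],
    [0,0,0],
    [0,0,0],
  ],
  grip=[1,1,1],
)

```text
time_s: 11.17
eef_pos: [0.4949, 0.1463, 0.0782]
tcp_rot: [2.716, 1.579, 0.001]
wrist_force: [0.5, 0.9, 2.7]
gripper_width: 0.0126
grasp_force: 88.9
```

Call:
step_arm(
  offset=[
    [0,0,0.002],
    [0,0,0.002],
    [0,0,0.002],
  ],
  turn=[
    [0,0,0],
    [0,0,0],
    [0,0,0],
  ],
  grip=[1,1,1],
)

```text
time_s: 11.42
eef_pos: [0.495, 0.1463, 0.0778]
tcp_rot: [2.716, 1.579, 0.001]
wrist_force: [-0.5, -1.1, 5.8]
gripper_width: 0.0131
grasp_force: 89.5
```

```bash
python3 -c "
from h import *
st()"
```

```text
t11.42 p [0.495  0.1463 0.0778] yaw_y -0.518 tilt [ 0.0007 -0.    ] F [-0.46 -1.12  5.79] M [-0.074  0.237  0.035] w 0.0131 q [ 0.06  0.45  1.58 -0.    1.1   0.58]
```

Rim contact is at the expected height, pressing with about 7 N. Next I turn counterclockwise to find the flats.

Call:
step_arm(
  offset=[
    [0,0,0],
    [0,0,0],
    [0,0,0],
    [0,0,0],
  ],
  turn=[
    [0,0,-0.09],
    [0,0,-0.18],
    [0,0,-0.25],
    [0,0,-0.25],
  ],
  grip=[1,1,1,1],
)

```text
time_s: 11.75
eef_pos: [0.495, 0.1463, 0.0772]
tcp_rot: [2.546, 1.84, 0.001]
wrist_force: [1.1, -0.5, -1.8]
gripper_width: 0.0128
grasp_force: 88.4
```

Call:
step_arm(
  offset=[
    [0,0,0],
    [0,0,0],
    [0,0,0],
    [0,0,0],
  ],
  turn=[
    [0,0,-0.09],
    [0,0,-0.18],
    [0,0,-0.25],
    [0,0,-0.25],
  ],
  grip=[1,1,1,1],
)

```text
time_s: 12.08
eef_pos: [0.4954, 0.1464, 0.0774]
tcp_rot: [2.355, 2.078, 0.002]
wrist_force: [2.3, -0.1, -2.1]
gripper_width: 0.0127
grasp_force: 88.3
```

```bash
python3 -c "
from h import *
st()"
```

```text
t12.08 p [0.4954 0.1464 0.0774] yaw_y -0.125 tilt [0.0014 0.0001] F [ 2.33 -0.07 -2.11] M [ 0.073 -0.76   0.021] w 0.0127 q [0.06 0.45 1.58 0.   1.1  0.18]
```

Call:
step_arm(
  offset=[
    [0,0,0.003],
    [0,0,0.006],
    [0,0,0.006],
  ],
  turn=[
    [0,0,0],
    [0,0,0],
    [0,0,0],
  ],
  grip=[1,1,1],
)

```text
time_s: 12.33
eef_pos: [0.4954, 0.1462, 0.076]
tcp_rot: [2.357, 2.076, 0.001]
wrist_force: [4.7, -0.4, -1.1]
gripper_width: 0.0132
grasp_force: 88.5
```

```bash
python3 -c "
from h import *
st()"
```

```text
t12.33 p [0.4954 0.1462 0.076 ] yaw_y -0.127 tilt [ 0.0013 -0.0002] F [ 4.65 -0.4  -1.11] M [-0.21  -1.02  -0.074] w 0.0132 q [ 0.06  0.46  1.58 -0.    1.1   0.18]
```

The key is dropping in past the rim, with some side load in +x. I'll ease +x and keep going down lightly.

Call:
step_arm(
  offset=[
    [0,0.004,0],
    [0,0.004,0.004],
    [0,0.004,0.008],
    [0,0.004,0.008],
  ],
  turn=[
    [0,0,0],
    [0,0,0],
    [0,0,0],
    [0,0,0],
  ],
  grip=[1,1,1,1],
)

```text
time_s: 12.67
eef_pos: [0.4957, 0.1462, 0.0738]
tcp_rot: [-2.356, -2.078, 0.0]
wrist_force: [3.4, -0.7, -0.6]
gripper_width: 0.0129
grasp_force: 88.4
```

```bash
python3 -c "
from h import *
st()"
```

```text
t12.67 p [0.4957 0.1462 0.0738] yaw_y -0.125 tilt [-0.0002 -0.0001] F [ 3.39 -0.73 -0.6 ] M [-0.142 -0.698 -0.006] w 0.0129 q [ 0.06  0.46  1.59 -0.    1.1   0.18]
```

Call:
step_arm(
  offset=[
    [0,0.004,0],
    [0,0.006,0.004],
    [0,0.006,0.01],
    [0,0.006,0.016],
    [0,0.006,0.016],
  ],
  turn=[
    [0,0,0],
    [0,0,0],
    [0,0,0],
    [0,0,0],
    [0,0,0],
  ],
  grip=[1,1,1,1,1],
)

```text
time_s: 13.08
eef_pos: [0.4967, 0.146, 0.0694]
tcp_rot: [-2.355, -2.078, 0.002]
wrist_force: [0.3, -0.2, -1.7]
gripper_width: 0.0129
grasp_force: 88.4
```

```bash
python3 -c "
from h import *
st()"
```

```text
t13.08 p [0.4967 0.146  0.0694] yaw_y -0.125 tilt [-0.0017  0.    ] F [ 0.29 -0.18 -1.7 ] M [-0.006  0.062  0.029] w 0.0129 q [0.06 0.47 1.59 0.   1.09 0.18]
```

Free now. It's about 4.5 mm to the seat.

Call:
step_arm(
  offset=[
    [0,0,0.006],
    [0,0,0.012],
    [0,0,0.016],
    [0,0,0.016],
  ],
  turn=[
    [0,0,0],
    [0,0,0],
    [0,0,0],
    [0,0,0],
  ],
  grip=[1,1,1,1],
)

```text
time_s: 13.42
eef_pos: [0.4969, 0.146, 0.0656]
tcp_rot: [-2.355, -2.078, 0.001]
wrist_force: [-2.4, -0.8, -3.0]
gripper_width: 0.0132
grasp_force: 88.3
```

```bash
python3 -c "
from h import *
st()"
```

```text
t13.42 p [0.4969 0.146  0.0656] yaw_y -0.125 tilt [-0.0011  0.    ] F [-2.36 -0.77 -2.99] M [0.037 0.351 0.039] w 0.0132 q [0.06 0.47 1.59 0.   1.08 0.18]
```

Call:
step_arm(
  offset=[
    [0,-0.002,0.002],
    [0,-0.002,0.004],
    [0,-0.002,0.004],
  ],
  turn=[
    [0,0,0],
    [0,0,0],
    [0,0,0],
  ],
  grip=[1,1,1],
)

```text
time_s: 13.67
eef_pos: [0.4968, 0.1461, 0.0651]
tcp_rot: [2.356, 2.078, 0.0]
wrist_force: [-1.4, 0.1, 0.0]
gripper_width: 0.0131
grasp_force: 88.6
```

```bash
python3 -c "
from h import *
st()"
```

```text
t13.67 p [0.4968 0.1461 0.0651] yaw_y -0.125 tilt [0.0001 0.    ] F [-1.44  0.12  0.05] M [0.007 0.252 0.045] w 0.0131 q [ 0.06  0.47  1.59 -0.    1.07  0.18]
```

The key is seated: Fz rises at z 0.0651, as predicted. Next I measure the torque while turning clockwise in small steps.

```bash
cat >> h.py <<'E'
def meas(n=6):
    L=[]
    for _ in range(n): camera("side"); L.append(observe())
    f=lambda k:np.mean([x[k] for x in L],0); s,R=L[-1],Ro.from_rotvec(L[-1]["tcp_rot"]).as_matrix()
    print("t%.2f"%s["time_s"],"p",s["eef_pos"].round(4),"yaw %.3f"%np.arctan2(R[1,1],R[0,1]),"F",f("wrist_force").round(2),"M",f("wrist_torque").round(3),"sd",np.std([x["wrist_torque"][2] for x in L]).round(3),"F tool",(R.T@f("wrist_force")).round(2))
E
python3 -c "
from h import *
meas()"
```

```text
t13.97 p [0.4968 0.1461 0.0651] yaw -0.125 F [-1.33  0.5  -0.09] M [ 0.028  0.312 -0.018] sd 0.038 F tool [ 0.33 -1.38  0.09]
```

Call:
step_arm(
  offset=[
    [0,0,0],
    [0,0,0],
    [0,0,0],
    [0,0,0],
  ],
  turn=[
    [0,0,0.08],
    [0,0,0.16],
    [0,0,0.24],
    [0,0,0.24],
  ],
  grip=[1,1,1,1],
)

```text
time_s: 14.3
eef_pos: [0.4964, 0.1463, 0.065]
tcp_rot: [-2.542, -1.844, 0.001]
wrist_force: [-3.3, 2.1, 2.8]
gripper_width: 0.0132
grasp_force: 89.0
```

```bash
python3 -c "
from h import *
meas()"
```

```text
t14.60 p [0.4965 0.1462 0.065 ] yaw -0.313 F [-3.99  1.3   3.05] M [0.4   0.945 0.015] sd 0.021 F tool [ 0.01 -4.2  -3.05]
```

Call:
step_arm(
  offset=[
    [0,-0.005,-0.001],
    [0,-0.006,-0.001],
    [0,-0.006,-0.001],
    [0,-0.006,-0.001],
  ],
  turn=[
    [0,0,0.07],
    [0,0,0.14],
    [0,0,0.2],
    [0,0,0.2],
  ],
  grip=[1,1,1,1],
)

```text
time_s: 14.93
eef_pos: [0.4954, 0.1465, 0.0651]
tcp_rot: [2.679, 1.641, -0.0]
wrist_force: [-2.4, 0.6, -0.2]
gripper_width: 0.0128
grasp_force: 88.7
```

```bash
python3 -c "
from h import *
meas()"
```

```text
t15.23 p [0.4954 0.1464 0.0651] yaw -0.470 F [-2.37  0.94 -0.94] M [0.158 0.561 0.116] sd 0.027 F tool [-0.24 -2.54  0.94]
```

Call:
step_arm(
  offset=[
    [0,-0.003,0],
    [0,-0.004,0],
    [0,-0.004,0],
    [0,-0.004,0],
  ],
  turn=[
    [0,0,0.07],
    [0,0,0.14],
    [0,0,0.2],
    [0,0,0.2],
  ],
  grip=[1,1,1,1],
)

```text
time_s: 15.57
eef_pos: [0.4947, 0.1469, 0.0651]
tcp_rot: [2.799, 1.426, 0.0]
wrist_force: [-1.1, -0.2, -3.1]
gripper_width: 0.013
grasp_force: 88.3
```

```bash
python3 -c "
from h import *
meas()"
```

```text
t15.87 p [0.4947 0.1469 0.0651] yaw -0.627 F [ 0.09 -0.14 -3.98] M [-0.013  0.106  0.08 ] sd 0.048 F tool [-0.06  0.15  3.98]
```

Call:
step_arm(
  offset=[
    [0,0,0.001],
    [0,0,0.001],
    [0,0,0.001],
    [0,0,0.001],
  ],
  turn=[
    [0,0,0.08],
    [0,0,0.16],
    [0,0,0.24],
    [0,0,0.24],
  ],
  grip=[1,1,1,1],
)

```text
time_s: 16.2
eef_pos: [0.4943, 0.1473, 0.0651]
tcp_rot: [-2.921, -1.155, 0.0]
wrist_force: [-1.2, 1.6, -0.4]
gripper_width: 0.0131
grasp_force: 88.5
```

```bash
python3 -c "
from h import *
meas()"
```

```text
t16.50 p [0.4943 0.1472 0.0651] yaw -0.815 F [-2.43  2.68 -0.33] M [0.594 0.574 0.081] sd 0.013 F tool [ 0.06 -3.62  0.33]
```

Call:
step_arm(
  offset=[
    [0,-0.004,0],
    [0,-0.006,0],
    [0,-0.006,0],
    [0,-0.006,0],
  ],
  turn=[
    [0,0,0.08],
    [0,0,0.16],
    [0,0,0.2],
    [0,0,0.2],
  ],
  grip=[1,1,1,1],
)

```text
time_s: 16.83
eef_pos: [0.4938, 0.1479, 0.0651]
tcp_rot: [3.002, 0.924, 0.001]
wrist_force: [-0.9, 1.3, -0.5]
gripper_width: 0.0129
grasp_force: 88.5
```

```bash
python3 -c "
from h import *
meas(4)"
```

```text
t17.03 p [0.4938 0.1479 0.0651] yaw -0.972 F [-0.03  0.89 -0.91] M [0.123 0.126 0.133] sd 0.018 F tool [ 0.48 -0.75  0.91]
```

Call:
step_arm(
  offset=[
    [0,-0.001,0],
    [0,-0.002,0],
    [0,-0.002,0],
    [0,-0.002,0],
  ],
  turn=[
    [0,0,0.07],
    [0,0,0.13],
    [0,0,0.13],
    [0,0,0.13],
  ],
  grip=[1,1,1,1],
)

```text
time_s: 17.37
eef_pos: [0.4935, 0.1484, 0.0651]
tcp_rot: [3.045, 0.773, 0.001]
wrist_force: [0.5, -0.4, -0.4]
gripper_width: 0.0132
grasp_force: 88.5
```

```bash
python3 -c "
from h import *
meas(5)"
```

```text
t17.62 p [0.4934 0.1484 0.0651] yaw -1.075 F [ 0.41 -0.87 -0.78] M [-0.122 -0.165  0.124] sd 0.025 F tool [-0.05  0.96  0.78]
```

Call:
step_arm(
  offset=[
    [0,0,0],
    [0,-0.001,0],
    [0,-0.001,0],
    [0,-0.001,0],
  ],
  turn=[
    [0,0,0.06],
    [0,0,0.12],
    [0,0,0.12],
    [0,0,0.12],
  ],
  grip=[1,1,1,1],
)

```text
time_s: 17.95
eef_pos: [0.4933, 0.1487, 0.0651]
tcp_rot: [3.078, 0.629, 0.001]
wrist_force: [1.0, 0.0, -1.0]
gripper_width: 0.0134
grasp_force: 88.6
```

```bash
python3 -c "
from h import *
meas(5)"
```

```text
t18.20 p [0.4932 0.1487 0.0651] yaw -1.169 F [ 1.08 -0.81 -0.61] M [-0.086 -0.32   0.186] sd 0.046 F tool [0.67 1.17 0.61]
```

Call:
step_arm(
  offset=[
    [0,-0.001,0],
    [0,-0.002,0],
    [0,-0.002,0],
    [0,-0.002,0],
  ],
  turn=[
    [0,0,0.06],
    [0,0,0.1],
    [0,0,0.1],
    [0,0,0.1],
  ],
  grip=[1,1,1,1],
)

```text
time_s: 18.53
eef_pos: [0.4931, 0.1491, 0.065]
tcp_rot: [3.1, 0.507, 0.001]
wrist_force: [1.1, -1.9, -0.2]
gripper_width: 0.013
grasp_force: 88.6
```

```bash
python3 -c "
from h import *
meas(5)"
```

```text
t18.78 p [0.4931 0.1491 0.0651] yaw -1.248 F [ 2.29 -1.19 -0.22] M [-0.329 -0.536  0.242] sd 0.024 F tool [1.8  1.85 0.22]
```

```bash
python3 -c "
from h import *
meas(14)"
```

```text
t19.48 p [0.493  0.1491 0.065 ] yaw -1.248 F [ 2.86 -1.91  0.28] M [-0.433 -0.652  0.265] sd 0.025 F tool [ 2.1   2.72 -0.28]
```

The torque has reached 0.26 N m, steady and firm, and the cam holds by itself. I'll back off into the play and null the side load before drawing out.

Call:
step_arm(
  offset=[
    [0,0,0],
    [0.001,0.002,0],
    [0.002,0.003,0],
    [0.002,0.003,0],
  ],
  turn=[
    [0,0,-0.05],
    [0,0,-0.1],
    [0,0,-0.12],
    [0,0,-0.12],
  ],
  grip=[1,1,1,1],
)

```text
time_s: 19.82
eef_pos: [0.4932, 0.1488, 0.065]
tcp_rot: [-3.073, -0.649, 0.001]
wrist_force: [0.8, 0.0, 3.0]
gripper_width: 0.0133
grasp_force: 89.1
```

```bash
python3 -c "
from h import *
meas(6)"
```

```text
t20.12 p [0.4933 0.1488 0.065 ] yaw -1.154 F [ 0.46 -0.06  3.98] M [ 0.003 -0.049 -0.006] sd 0.028 F tool [ 0.39  0.24 -3.98]
```

The key is free, with no moment or side load. Drawing it straight up.

Call:
step_arm(
  offset=[
    [0,0,-0.015],
    [0,0,-0.03],
    [0,0,-0.05],
    [0,0,-0.07],
    [0,0,-0.09],
  ],
  turn=[
    [0,0,0],
    [0,0,0],
    [0,0,0],
    [0,0,0],
    [0,0,0],
  ],
  grip=[1,1,1,1,1],
)

```text
time_s: 20.53
eef_pos: [0.4933, 0.1486, 0.0879]
tcp_rot: [-3.074, -0.65, 0.001]
wrist_force: [-0.4, -0.6, -1.1]
gripper_width: 0.0131
grasp_force: 88.3
```

Call:
step_arm(
  offset=[
    [0,0,-0.08],
    [0,0,-0.18],
    [0,0,-0.28],
    [0,0,-0.36],
    [0,0,-0.36],
  ],
  turn=[
    [0,0,0],
    [0,0,0],
    [0,0,0],
    [0,0,0],
    [0,0,0],
  ],
  grip=[1,1,1,1,1],
)

```text
time_s: 20.95
eef_pos: [0.4951, 0.1488, 0.1817]
tcp_rot: [3.072, 0.65, 0.011]
wrist_force: [0.1, -0.3, -1.7]
gripper_width: 0.0132
grasp_force: 88.5
```

```bash
python3 -c "
from h import *
meas(4)
go((.518,-.1638,.178),-.518)"
```

```text
t21.15 p [0.4928 0.1485 0.1763] yaw -1.154 F [ 0.36 -0.35 -1.72] M [0.007 0.027 0.015] sd 0.015 F tool [0.19 0.46 1.72]
t21.15 p [0.4928 0.1485 0.1763] yaw_y -1.154 tilt [-0.0024 -0.0002] F [ 0.47 -0.14 -1.62] M [ 0.007 -0.015  0.032] w 0.0131 q [ 0.06  0.34  1.44 -0.    1.36  1.22]
offset [-0.4137  1.1832 -0.0067] turn [3.2000e-03 2.5000e-03 3.1902e+00]
offset [-0.4137  1.1832 -0.0067] turn [-0.002   0.0025 -0.8098]
offset [-0.4137  1.1832 -0.0067] turn [3.2000e-03 2.5000e-03 3.1902e+00]
```

Call:
step_arm(
  offset=[
    [-0.04,0.118,0],
    [-0.08,0.236,0],
    [-0.12,0.354,0],
    [-0.165,0.473,0],
    [-0.207,0.592,0],
  ],
  turn=[
    [0,0,0],
    [0,0,0],
    [0,0,0],
    [0,0,0],
    [0,0,0],
  ],
  grip=[1,1,1,1,1],
)

```text
time_s: 21.57
eef_pos: [0.5054, -0.009, 0.1762]
tcp_rot: [-3.072, -0.65, 0.004]
wrist_force: [-0.2, 0.4, -0.9]
gripper_width: 0.0132
grasp_force: 88.5
```

Call:
step_arm(
  offset=[
    [-0.04,0.118,0],
    [-0.08,0.236,0],
    [-0.12,0.354,0],
    [-0.165,0.473,0],
    [-0.207,0.592,0],
  ],
  turn=[
    [0,0,-0.14],
    [0,0,-0.28],
    [0,0,-0.42],
    [0,0,-0.56],
    [0,0,-0.7],
  ],
  grip=[1,1,1,1,1],
)

```text
time_s: 21.98
eef_pos: [0.5181, -0.1653, 0.1761]
tcp_rot: [-2.776, -1.466, 0.002]
wrist_force: [0.2, 0.7, -0.8]
gripper_width: 0.0131
grasp_force: 88.5
```

Call:
step_arm(
  offset=[
    [0,0,0],
    [0,0,0],
    [0,0,0],
    [0,0,0],
  ],
  turn=[
    [0,0,-0.11],
    [0,0,-0.11],
    [0,0,-0.11],
    [0,0,-0.11],
  ],
  grip=[1,1,1,1],
)

```text
time_s: 22.32
eef_pos: [0.5185, -0.163, 0.1769]
tcp_rot: [-2.716, -1.576, 0.001]
wrist_force: [0.5, 0.1, -1.5]
gripper_width: 0.013
grasp_force: 88.5
```

```bash
python3 -c "
from h import *
meas(3)
go((.518,-.1638,.0531),-.518)"
```

```text
t22.47 p [ 0.5187 -0.1631  0.1774] yaw -0.518 F [-0.45  0.16 -1.41] M [-0.013  0.002 -0.035] sd 0.011 F tool [-0.08 -0.47  1.41]
t22.47 p [ 0.5187 -0.1631  0.1774] yaw_y -0.518 tilt [-0.0003  0.0001] F [-0.92  0.07 -1.35] M [-0.026 -0.011 -0.031] w 0.0133 q [-0.52  0.39  1.36 -0.    1.39 -0.  ]
offset [-0.004  -0.0009  0.4973] turn [-0.0000e+00 -6.0000e-04 -3.9997e+00]
offset [-0.004  -0.0009  0.4973] turn [-0.0004  0.      0.0003]
offset [-0.004  -0.0009  0.4973] turn [-0.0000e+00 -6.0000e-04 -3.9997e+00]
```

Call:
step_arm(
  offset=[
    [-0.004,-0.001,0.1],
    [-0.004,-0.001,0.2],
    [-0.004,-0.001,0.28],
    [-0.004,-0.001,0.34],
    [-0.004,-0.001,0.38],
  ],
  turn=[
    [0,0,0],
    [0,0,0],
    [0,0,0],
    [0,0,0],
    [0,0,0],
  ],
  grip=[1,1,1,1,1],
)

```text
time_s: 22.88
eef_pos: [0.5176, -0.1638, 0.081]
tcp_rot: [-2.715, -1.578, 0.002]
wrist_force: [0.1, 0.4, -1.0]
gripper_width: 0.0135
grasp_force: 88.7
```

```bash
python3 -c "
from h import *
meas(3)"
```

```text
t23.03 p [ 0.5181 -0.1644  0.0825] yaw -0.518 F [-0.45  0.07 -1.89] M [ 0.009  0.02  -0.021] sd 0.016 F tool [-0.16 -0.43  1.89]
```

Call:
step_arm(
  offset=[
    [0,0,0.03],
    [0,0,0.06],
    [0,0,0.09],
    [0,0,0.11],
    [0,0,0.11],
  ],
  turn=[
    [0,0,0],
    [0,0,0],
    [0,0,0],
    [0,0,0],
    [0,0,0],
  ],
  grip=[1,1,1,1,1],
)

```text
time_s: 23.45
eef_pos: [0.5175, -0.1644, 0.0538]
tcp_rot: [-2.715, -1.578, 0.002]
wrist_force: [-0.2, 0.0, -2.3]
gripper_width: 0.0132
grasp_force: 88.6
```

```bash
python3 -c "
from h import *
meas(3)"
```

```text
t23.60 p [ 0.5182 -0.1648  0.0551] yaw -0.518 F [-0.    0.04 -1.55] M [ 0.015  0.001 -0.006] sd 0.02 F tool [ 0.03 -0.02  1.55]
```

Call:
step_arm(
  offset=[
    [0,0,0.004],
    [0,0,0.008],
    [0,0,0.009],
    [0,0,0.009],
  ],
  turn=[
    [0,0,0],
    [0,0,0],
    [0,0,0],
    [0,0,0],
  ],
  grip=[1,1,1,1],
)

```text
time_s: 23.93
eef_pos: [0.5183, -0.1648, 0.0531]
tcp_rot: [2.715, 1.578, 0.001]
wrist_force: [-0.8, -1.0, 1.8]
gripper_width: 0.013
grasp_force: 89.2
```

```bash
python3 -c "
from h import *
meas(3)"
```

```text
t24.08 p [ 0.5183 -0.1648  0.0531] yaw -0.518 F [-0.15 -0.1   2.45] M [ 0.047  0.115 -0.011] sd 0.02 F tool [-0.16 -0.08 -2.45]
```

The key is home, at the same height as at the pick. Release and rise.

Call:
step_arm(
  offset=[
    [0,0,0],
    [0,0,0],
    [0,0,0],
    [0,0,0],
    [0,0,0],
  ],
  turn=[
    [0,0,0],
    [0,0,0],
    [0,0,0],
    [0,0,0],
    [0,0,0],
  ],
  grip=[0.2,0.2,0.2,0.2,0.2],
)

```text
time_s: 24.5
eef_pos: [0.518, -0.1646, 0.0526]
tcp_rot: [-2.716, -1.579, 0.0]
wrist_force: [-0.1, 0.2, 0.1]
gripper_width: 0.0343
grasp_force: 0.0
```

Call:
step_arm(
  offset=[
    [0,0,-0.05],
    [0,0,-0.13],
    [0,0,-0.25],
    [0,0,-0.38],
    [0,0,-0.5],
  ],
  turn=[
    [0,0,0],
    [0,0,0],
    [0,0,0],
    [0,0,0],
    [0,0,0],
  ],
  grip=[0.2,0.2,0.2,0.2,0.2],
)

```text
time_s: 24.92
eef_pos: [0.5179, -0.1646, 0.1794]
tcp_rot: [2.716, 1.579, 0.0]
wrist_force: [0.9, -0.6, 0.3]
gripper_width: 0.0342
grasp_force: 0.0
```

Call:
step_arm(
  offset=[
    [-0.15,0,-0.1],
    [-0.3,0,-0.2],
    [-0.45,0,-0.2],
    [-0.6,0,-0.2],
    [-0.7,0,-0.2],
  ],
  turn=[
    [0,0,0],
    [0,0,0],
    [0,0,0],
    [0,0,0],
    [0,0,0],
  ],
  grip=[0.2,0.2,0.2,0.2,0.2],
)

```text
time_s: 25.33
eef_pos: [0.4297, -0.3194, 0.2282]
tcp_rot: [2.716, 1.576, -0.001]
wrist_force: [-0.3, -0.3, -0.8]
gripper_width: 0.034
grasp_force: 0.0
```

```bash
python3 -c "
from h import *
b=camera('side')[:,:,::-1];a=camera('top')[:,:,::-1];st()
o=np.vstack([np.hstack([crop(b,225,160,315,255,4),crop(a,195,140,285,235,4)]),np.hstack([crop(a,285,140,375,180,4),crop(a,285,180,375,220,4)])]);cv2.imwrite('pics/c7.png',o);cv2.imwrite('pics/top9.png',a)"
```

```text
t25.43 p [ 0.4296 -0.3197  0.2275] yaw_y -0.522 tilt [-0.0005 -0.0004] F [ 0.27  0.35 -0.43] M [ 0.022 -0.036 -0.016] w 0.0340 q [-0.86  0.34  1.29 -0.    1.51 -0.34]
```

View pics/c7.png

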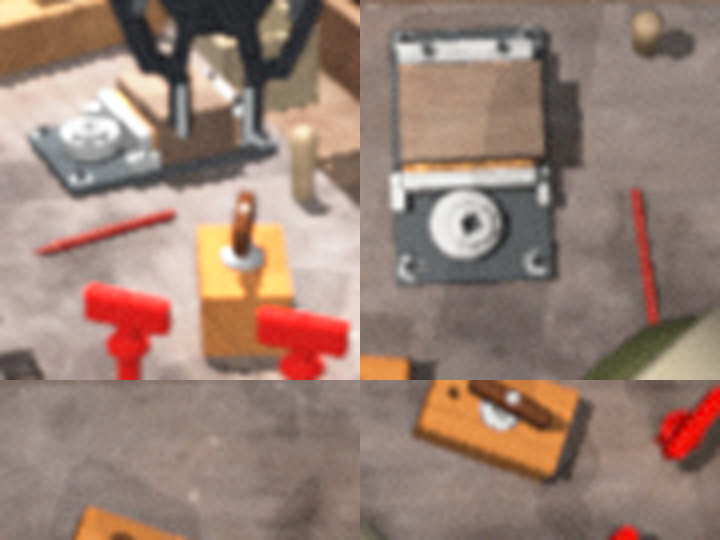

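The key stands upright and fully down in the stand: top view handle at crop (510,400), shoulder on the wood. The jaw lies against the block with no gap (crop (465,165)), and nothing else visible in the view has moved. Handing in.

```bash
python3 -c "
from cell import *
print(sign_off())"
```

```text
the job is handed in; nothing more can be done
None
```

The block is clamped at about 0.26 N m, just over the 0.2–0.25 band and well under 0.35; the key is back upright and fully down in its stand, nothing else was touched, and the job was handed in at about 25 s.

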